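Switch the fan off and tighten the filter cover in cross order

TASK

The cover plate of the small fume filter lies loose. First switch the fan off by flipping the toggle on the switch box over to its far side, away from the robot; then tighten the four square nuts clockwise by about half a turn each, fully home, in cross order so that the plate seats evenly: finish one nut and then the one diagonally opposite before you start the other two. Leave the other things on the worktop where they lie.

Things in the scene. Friction and masses are not known exactly. Their poses are not given: they have to be found in the camera images.
- filter_unit: low grey fume filter box, 130 x 130 mm, 30 mm tall, fixed; a loose aluminium cover plate lies on it, held by four square steel nuts that stand 40 mm from the centre in the unit's x and y. Origin: centre of its underside, z up; at yaw 0 x points away from the robot, y left (it may be turned by up to 0.3 rad).
- plate_top (a point): centre of the top face of the cover plate (126 x 126 x 8 mm) on which the nuts stand (a boss rises 2 mm more). It starts about 41 mm above the worktop, 3 mm clear of the gasket; springy buffers lift it and the nuts press it down, each sinking 1 mm per rad with its stud; with all four home it is flush, at about 38.5 mm.
- nut_nl_top (a point): centre of the top of the near left nut: a square nut, 26 mm across the flats, corners 36 mm apart, gripping flats 24 mm tall on a 2 mm washer, so its top is 26 mm above the plate. Its flats are parallel to the unit's sides when its joint reads 0 and turn with it.
- nut_nl (a joint): turn of the near left nut in rad: starts loose at 0.15 to 0.5, grows clockwise seen from above (tightening), hard stop at 3.14 (home), so about half a turn; friction about 0.12 N m, stays where it is left.
- nut_fl_top (a point): centre of the top of the far left nut: a square nut, 26 mm across the flats, corners 36 mm apart, gripping flats 24 mm tall on a 2 mm washer, so its top is 26 mm above the plate. Its flats are parallel to the unit's sides when its joint reads 0 and turn with it.
- nut_fl (a joint): turn of the far left nut in rad: starts loose at 0.15 to 0.5, grows clockwise seen from above (tightening), hard stop at 3.14 (home), so about half a turn; friction about 0.12 N m, stays where it is left.
- nut_fr_top (a point): centre of the top of the far right nut: a square nut, 26 mm across the flats, corners 36 mm apart, gripping flats 24 mm tall on a 2 mm washer, so its top is 26 mm above the plate. Its flats are parallel to the unit's sides when its joint reads 0 and turn with it.
- nut_fr (a joint): turn of the far right nut in rad: starts loose at 0.15 to 0.5, grows clockwise seen from above (tightening), hard stop at 3.14 (home), so about half a turn; friction about 0.12 N m, stays where it is left.
- nut_nr_top (a point): centre of the top of the near right nut: a square nut, 26 mm across the flats, corners 36 mm apart, gripping flats 24 mm tall on a 2 mm washer, so its top is 26 mm above the plate. Its flats are parallel to the unit's sides when its joint reads 0 and turn with it.
- nut_nr (a joint): turn of the near right nut in rad: starts loose at 0.15 to 0.5, grows clockwise seen from above (tightening), hard stop at 3.14 (home), so about half a turn; friction about 0.12 N m, stays where it is left.
- switch_box: small grey fan switch box, fixed, 56 mm (x) x 40 mm (y) x 36 mm tall, with a steel toggle bat on top. Origin: centre of its underside; it may be turned by up to 0.5 rad.
- bat_tip (a point): tip of the toggle bat, a steel bat 36 mm long and 6 to 11 mm thick that swings in the box's x-z plane about a pivot 38 mm above the worktop, over the box's origin.
- bat (a joint): angle of the toggle bat in rad: -0.42 leaning to the box's -x side, towards the robot (fan on, the start), 0 upright, +0.42 leaning to the +x side, away from the robot (fan off). It snaps to whichever side of upright it is on; a push of about 1 N at the tip moves it.
- v_block: ground steel V block, 45 x 50 x 34 mm, loose; a bystander. Origin: centre of its underside.
- steel_dish: round steel dish of pins, 67 mm wide, 24 mm tall, loose; a bystander. Origin: centre of its underside.
- hex_key: black hex key, 34 x 104 x 9 mm, loose, lying flat; a bystander. Origin: centre of its underside.

How it is judged:
By the outcome, as a careful person would: the job done as asked, in the order asked, and still so for the second after the job is handed in, with the robot touching nothing.
It also fails if it takes over 72 s, if anything falls off the work surface, if the arm or the gripper's body presses on something with over 40 N, if the wrist force passes 120 N, or if a joint passes its speed limit or range.

ROBOT

A 6-joint arm with a two-finger parallel gripper is mounted at the origin on a cart in front of the work surface, level with it; the furniture and walls round the work are solid. World frame = base frame: x ahead of the robot, y to its left, z up, the work surface at z = 0. Lengths are in m, angles in rad, forces in N, time in s.
With the tool pointing down it reaches from about 0.3 to 0.95 m from the base axis. Payload 3.1 kg.
Tool frame: the origin (TCP) lies midway between the tips of the shut fingers; the grasp point (between the pads) lies env.hold_point_z behind it (env.hold_point_z is the distance from the TCP to the grasp point, in m); x points along the fingers, z is the direction in which the jaws open and shut, and the axes are right-handed (so a half turn about x gives the same grasp; the last joint's range is limited). The gripper opens to 85 mm and grips with 20 to 120 N. Pads are 22 mm wide; open, the fingers measure 114 mm over their backs; the gripper's body (76 mm by 85 mm) begins 54 mm behind the grasp point. The pads swing forward as they close: fully open they stand 13 mm farther back than shut.
Start: joints at [-1.198, 0.308, 1.634, -0, 1.2, -0.07], TCP at [0.268, -0.565, 0.193] pointing down, gripper open.
Joint ranges: [-3.06, 3.06], [-0.79, 1.96], [0.05, 2.63], [-1.19, 4.34], [0.05, 2.64], [-2.94, 2.94]. Speed limits (rad/s): [2.79, 2.79, 3.14, 3.14, 3.14, 3.14].

INTERFACE

Orientations are given as a unit quaternion [w, x, y, z].
In Python, from workcell import env gives the robot as it stands.
- The arm moves only by the tool servo_tool, never from a script. Its argument "moves" is a list of rows, each an object of numbers: "dx", "dy", "dz": the shift along the tool's x, y, z in mm; "wx", "wy", "wz": the turn, a rotation vector about the tool's x, y, z in degrees; "claw": the opening, from -1 (shut) to 1 (fully open). In form: [{"dx": .., "dy": .., "dz": .., "wx": .., "wy": .., "wz": .., "claw": ..}, ...]. A call has 1 to 12 rows; each row is the pose to reach, as a shift and turn from the pose commanded when the call began, along the tool's axes at that moment; what a row does not reach only later rows make up. A row lasts 1/10 s, in which the tool goes at most 50 mm and 8.59 degrees, less where a joint would pass 70% of its speed; a pose out of reach is approached as far as the arm can. A call with a gripper value outside its range is refused whole. The fingers move at their own pace and stop on an object; "force" is the grip in N (left out, the last holds). Time passes only in rows, so rows that repeat a pose let the fingers close. It gives the time, the measured TCP pose, the force and the opening at its end, in the units of the state.
- env.sense(): the state, without advancing time (a new reading comes with each control period).
- env.read_camera(name): name is "scene" or "side" or "wrist"; returns a dict with "frame" (420x560x3 uint8, red, green, blue), "range_z" (420x560 float32, m along the optical axis (not along the pixel's ray), 0 where there is no reading), "fov_y" (degrees; the focal length in pixels is half the picture's height over the tangent of half this angle, whatever the lens; pixels are square), "cx", "cy" (the principal point, pixels), "T" (4x4, takes a point from camera to world coordinates); the wrist camera has in their place "T_tool_cam" (4x4, takes a point from camera to tool coordinates, whose origin is the TCP and whose axes are the tool frame's). Camera axes: x right, y down, z forward; pixel columns grow to the right and rows downward; lengths in m; the calibration is good to about 2 mm. A picture is of the moment at which its call begins: read the wrist's pose just before it.
- env.hand_in(): hands the job in, once; it reports no verdict.
The state is a dict: "time_s": time; "q": joint angles; "qvel": joint speeds; "tau": joint torques, N m; "ee_pos": TCP position; "ee_rot": TCP orientation; "force": force on the tool from outside, world axes, zero at the start; "torque": the same for the moment, N m; "width": finger opening in m.
Only numpy, scipy, OpenCV 4.12 (cv2) and the standard library are available. Lean on these libraries where they do the work, as an engineer would, in place of code of your own. Each camera call takes 0.05 s, during which the arm holds its last target. There are 200 camera calls.

## Working session

There is one attempt and no reset: what is moved stays moved. The work goes in short steps, Python scripts to look and compute and a tool call to move; the robot and the scene stay as the last step left them, time stands still between calls to the robot, and variables do not carry over. Pictures are saved under pics/ and viewed, about 8 in all and at most 12, crops included, and the job is handed in when it is done.

Besides the shell and the picture viewer there is one more tool, called after "Emit:" as name(argument=value, ...), one argument or row to a line, values as JSON. servo_tool: Moves the arm, as the interface text tells. Its arguments: {"type":"object","properties":{"moves":{"type":"array","items":{"type":"object","properties":{"dx":{"type":"number"},"dy":{"type":"number"},"dz":{"type":"number"},"wx":{"type":"number"},"wy":{"type":"number"},"wz":{"type":"number"},"claw":{"type":"number"}}}},"force":{"type":"number"}},"required":["moves"]}

```bash
ls; mkdir -p pics
python3 - <<'E'
from workcell import env
import cv2,numpy as np
s=env.sense();print(s, env.hold_point_z)
for n in ("scene","side"):
    c=env.read_camera(n);cv2.imwrite(f"pics/{n}0.png",c["frame"][:,:,::-1]);np.savez(f"pics/{n}0.npz",**c)
    print(n,c["fov_y"],c["cx"],c["cy"],c["T"].round(3).tolist())
c=env.read_camera("wrist");print(c["T_tool_cam"].round(4).tolist(),c["fov_y"])
a=cv2.imread("pics/scene0.png");
E
```

```text
pics
{'time_s': 0.0, 'q': array([-1.19771433e+00,  3.08985086e-01,  1.63514995e+00, -3.24948043e-05,
        1.19970629e+00, -6.96971614e-02]), 'qvel': array([ 1.71458403e-03,  1.24409289e-03, -2.00721251e-04, -8.94194359e-06,
       -1.50764226e-03, -1.06024105e-03]), 'tau': array([-5.26877102e-05, -4.15250373e+01, -2.76664728e+01, -2.89150585e-04,
        1.02599699e-02,  1.18455918e-05]), 'ee_pos': array([ 0.26742569, -0.56391513,  0.19217701]), 'ee_rot': array([ 0.59694423,  0.37846225,  0.59823824, -0.37753797]), 'force': array([ 0.84975409, -0.40654402,  0.14657283]), 'torque': array([-0.0142977 ,  0.04847389,  0.0193991 ]), 'width': 0.08543476181715971} 0.0187
scene 55.44274992036911 278.12120709861495 210.25427256561508 [[0.762, -0.261, 0.593, -0.022], [-0.648, -0.315, 0.694, -0.584], [0.006, -0.912, -0.409, 0.46], [0.0, 0.0, 0.0, 1.0]]
side 53.57422940780742 283.19026835453064 213.08493521198142 [[-0.895, -0.277, 0.35, 0.189], [-0.446, 0.559, -0.699, 0.714], [-0.002, -0.782, -0.623, 0.661], [0.0, 0.0, 0.0, 1.0]]
[[-0.0004, -0.3229, 0.9464, -0.1798], [-0.0006, -0.9464, -0.3229, 0.083], [1.0, -0.0007, 0.0001, -0.0], [0.0, 0.0, 0.0, 1.0]] 69.51410101599119
```

View pics/scene0.png

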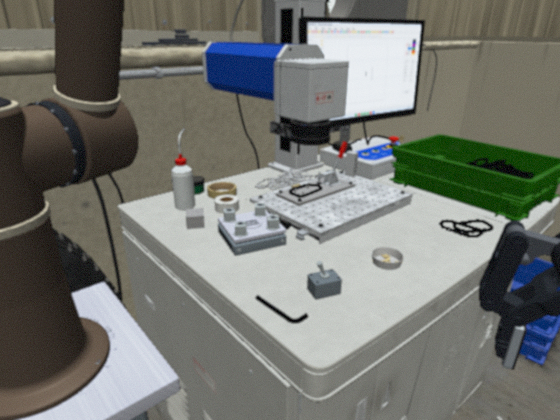

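View pics/side0.png

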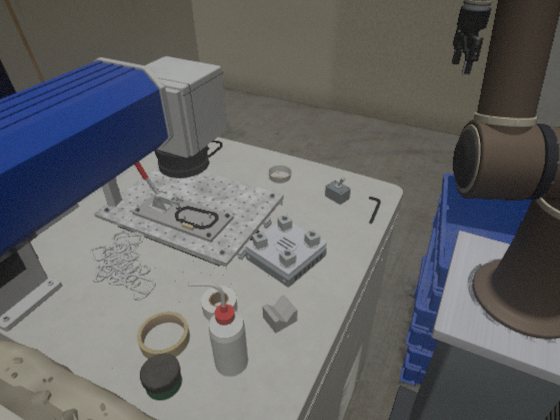

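Scene view: filter unit near pixel (252,228) with its four nuts, switch box at (323,283), hex key at (282,308), dish at (388,258), V block at (195,218). Side view: nuts at (284,222), (260,240), (312,238), (288,256); switch box at (338,190). A laser head stands behind the unit.

```bash
cat > h.py <<'E'
import numpy as np,cv2
def cloud(c,T=None):
    T=c["T"] if T is None else T
    d=c["range_z"];f=210/np.tan(np.radians(float(c["fov_y"]))/2)
    v,u=np.mgrid[0:420,0:560]
    P=np.stack([(u-c["cx"])/f*d,(v-c["cy"])/f*d,d],-1)@T[:3,:3].T+T[:3,3]
    P[d==0]=np.nan
    return P
def ray(c,u,v,z,T=None):
    T=c["T"] if T is None else T
    f=210/np.tan(np.radians(float(c["fov_y"]))/2)
    r=T[:3,:3]@np.array([(u-c["cx"])/f,(v-c["cy"])/f,1]);return T[:3,3]+r*(z-T[2,3])/r[2]
E
python3 - <<'E'
import numpy as np,cv2
from h import *
for n,box,sw in (("scene",(205,195,300,255),(300,255,345,300)),("side",(240,205,332,282),(322,172,355,205))):
    c=np.load(f"pics/{n}0.npz");P=cloud(c)
    def comp(bx,lo,hi,mn=4):
        m=np.zeros((420,560),np.uint8);x0,y0,x1,y1=bx
        Z=P[...,2];mm=(Z>lo)&(Z<hi);m[y0:y1,x0:x1]=mm[y0:y1,x0:x1]
        k,l,s,ce=cv2.connectedComponentsWithStats(m)
        for i in range(1,k):
            if s[i,4]>=mn:
                Q=P[l==i];print(n,lo,s[i,4],ce[i].round(1),Q.mean(0).round(4),((Q.min(0)+Q.max(0))/2).round(4),np.ptp(Q,axis=0).round(3))
    comp(box,.061,.075); comp(box,.03,.05,40); comp(sw,.025,.042,20);comp(sw,.045,.08,2)
    m=(P[...,2]>.005)&(P[...,2]<.08);print(n)
# overhead obstacles near unit
    Q=P[(P[...,2]>.09)&(P[...,0]<.85)&(P[...,0]>.3)&(abs(P[...,1])<.5)]
    if len(Q): 
        for a in np.arange(.3,.85,.1):
            q=Q[(Q[:,0]>=a)&(Q[:,0]<a+.1)]
            if len(q):print(round(a,1),len(q),q.min(0).round(2),q.max(0).round(2))
a=cv2.imread("pics/scene0.png")[190:310,190:350];b=cv2.imread("pics/side0.png")[165:285,235:395]
cv2.imwrite("pics/crop0.png",np.vstack([cv2.resize(a[:, :],(640,300)) if 0 else cv2.resize(a,(400,300),interpolation=2),cv2.resize(b,(400,300),interpolation=2)]))
E
```

```text
scene 0.061 21 [297.4 197. ] [0.6451 0.1198 0.0649] [0.6429 0.1178 0.0648] [0.018 0.032 0.007]
scene 0.061 71 [259.8 205.8] [0.5322 0.1347 0.0659] [0.534  0.1383 0.0648] [0.036 0.035 0.008]
scene 0.061 71 [229.5 211.3] [0.456  0.1551 0.066 ] [0.4571 0.1576 0.0652] [0.029 0.034 0.008]
scene 0.061 76 [272.9 218.4] [0.5105 0.0578 0.066 ] [0.5127 0.061  0.065 ] [0.033 0.034 0.008]
scene 0.061 83 [240.5 224.7] [0.434  0.0788 0.066 ] [0.4355 0.0806 0.0649] [0.033 0.034 0.008]
scene 0.03 1697 [260.5 220.9] [0.5126 0.1057 0.043 ] [0.5207 0.1264 0.04  ] [0.226 0.197 0.02 ]
scene 0.025 461 [324.4 279.1] [ 0.4576 -0.1581  0.0341] [ 0.462  -0.1532  0.0335] [0.062 0.055 0.017]
scene 0.045 61 [320.7 266.4] [ 0.4524 -0.1516  0.0609] [ 0.4542 -0.1497  0.0583] [0.017 0.01  0.026]
scene
0.4 443 [0.43 0.36 0.09] [0.49 0.41 0.22]
0.6 7209 [0.63 0.07 0.2 ] [0.7  0.5  0.43]
0.7 1820 [0.7  0.07 0.09] [0.8  0.5  0.43]
0.8 163 [0.8  0.13 0.09] [0.85 0.21 0.41]
side 0.061 104 [284.8 219.9] [0.5088 0.0665 0.0657] [0.5094 0.0663 0.0647] [0.032 0.031 0.007]
side 0.061 120 [312.3 235.5] [0.4324 0.0881 0.066 ] [0.4332 0.0861 0.0657] [0.034 0.033 0.009]
side 0.061 116 [259.7 237.4] [0.5305 0.1438 0.0661] [0.5311 0.1425 0.0654] [0.031 0.033 0.008]
side 0.061 135 [287.5 254.8] [0.4541 0.165  0.0661] [0.4548 0.165  0.0657] [0.033 0.031 0.009]
side 0.03 786 [252.9 220.2] [0.5845 0.0795 0.0474] [0.6014 0.0821 0.0408] [0.078 0.182 0.018]
side 0.03 1935 [285.9 248.1] [0.4781 0.1234 0.0407] [0.4826 0.1173 0.04  ] [0.154 0.147 0.02 ]
side 0.025 248 [338.  188.9] [ 0.4581 -0.1433  0.034 ] [ 0.4591 -0.1472  0.0334] [0.062 0.05  0.017]
side 0.045 29 [341.7 180.4] [ 0.4508 -0.1445  0.0619] [ 0.4506 -0.1456  0.0583] [0.014 0.012 0.025]
side
0.4 1376 [0.42 0.36 0.09] [0.49 0.42 0.22]
0.6 22176 [0.63 0.08 0.2 ] [0.7  0.5  0.43]
0.7 4076 [0.7  0.08 0.09] [0.8  0.46 0.43]
0.8 191 [0.8  0.14 0.09] [0.85 0.35 0.45]
```

View pics/crop0.png

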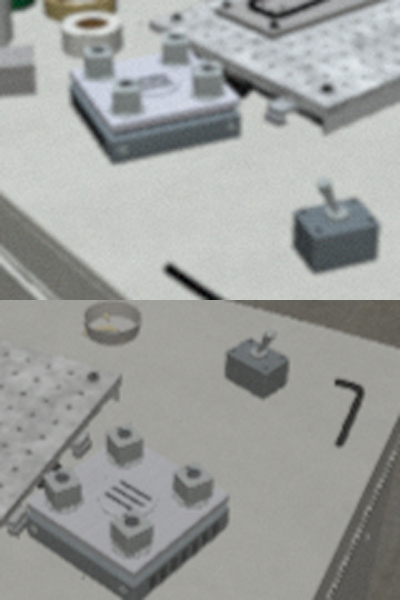

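```bash
cat >> h.py <<'E'
from scipy.spatial.transform import Rotation as Ro
def R(s): q=s["ee_rot"]; return Ro.from_quat([*q[1:],q[0]]).as_matrix()
def tool(s,p): return (R(s).T@(np.array(p)-s["ee_pos"])*1000).round(1)
def rpt(s): print("t",round(s["time_s"],2),"p",s["ee_pos"].round(4),"q",s["q"].round(3),"F",s["force"].round(1),"M",s["torque"].round(2),"w",round(s["width"],4),"\n",R(s).round(3).tolist())
E
python3 - <<'E'
from workcell import env
from h import *
s=env.sense();rpt(s)
for n in ("scene","side"):
    c=np.load(f"pics/{n}0.npz");P=cloud(c).reshape(-1,3)
    m=(P[:,2]>.034)&(P[:,2]<.039)&(abs(P[:,0]-.46)<.05)&(abs(P[:,1]+.15)<.05)
    print(n,m.sum(),cv2.minAreaRect((P[m][:,:2]*1000).astype(np.float32)))
    m=(P[:,2]>.0045)&(P[:,2]<.03)&(P[:,0]>.28)&(P[:,0]<.43)&(P[:,1]<.03)&(P[:,1]>-.25)
    print("low obj",m.sum(),P[m].min(0).round(3),P[m].max(0).round(3))
for p in ([.40,-.15,.15],[.40,-.15,.056],[.47,-.15,.056]): print(tool(s,p))
E
```

```text
t 0.15 p [ 0.2675 -0.5641  0.1924] q [-1.198  0.309  1.635 -0.     1.2   -0.07 ] F [-0.  -0.3 -0.7] M [-0.05  0.01  0.01] w 0.0854 
 [[-0.001, 0.904, 0.428], [0.002, 0.428, -0.904], [-1.0, 0.0, -0.002]]
scene 284 ((462.4712829589844, -152.6020050048828), (40.4615364074707, 54.099849700927734), 70.26465606689453)
low obj 227 [ 0.346 -0.192  0.005] [ 0.386 -0.087  0.01 ]
side 143 ((460.81414794921875, -148.6685791015625), (40.378238677978516, 54.797630310058594), 70.28761291503906)
low obj 107 [ 0.344 -0.185  0.005] [ 0.43  -0.084  0.028]
[  43.   297.1 -317.3]
[ 137.   297.1 -317.1]
[ 137.   360.4 -287.1]
```

Emit:
servo_tool(
  moves=[
    {"dx":90,"dy":320,"dz":-322,"wx":45,"claw":-1},
    {"dx":90,"dy":320,"dz":-322,"wx":45,"claw":-1},
    {"dx":90,"dy":320,"dz":-322,"wx":45,"claw":-1},
    {"dx":90,"dy":320,"dz":-322,"wx":45,"claw":-1},
    {"dx":90,"dy":320,"dz":-322,"wx":45,"claw":-1},
    {"dx":90,"dy":320,"dz":-322,"wx":45,"claw":-1},
    {"dx":90,"dy":320,"dz":-322,"wx":45,"claw":-1},
    {"dx":90,"dy":320,"dz":-322,"wx":45,"claw":-1},
    {"dx":90,"dy":320,"dz":-322,"wx":45,"claw":-1},
    {"dx":90,"dy":320,"dz":-322,"wx":45,"claw":-1},
    {"dx":90,"dy":320,"dz":-322,"wx":45,"claw":-1},
    {"dx":90,"dy":320,"dz":-322,"wx":45,"claw":-1},
  ],
)

```text
invalid input at $.moves[0]: expected keys dx, dy, dz, wx, wy, wz, claw
```

Run:
```python
from workcell import env
from h import *
s=env.sense();rpt(s)
x=np.array([.94,-.338]);o=np.array([.4616,-.1506])
for a,z in((-.045,.1),(-.045,.056),(-.009,.056),(-.045,.056)): print(tool(s,[*(o+a*x),z]))
c=env.read_camera("wrist");cv2.imwrite("pics/w1.png",c["frame"][:,:,::-1])
```

```text
t 0.15 p [ 0.2675 -0.5641  0.1924] q [-1.198  0.309  1.635 -0.     1.2   -0.07 ] F [-0.  -0.3 -0.7] M [-0.05  0.01  0.01] w 0.0854 
 [[-0.001, 0.904, 0.428], [0.002, 0.428, -0.904], [-1.0, 0.0, -0.002]]
[  93.   320.8 -322.1]
[ 137.   320.8 -322.1]
[ 137.   346.2 -296.6]
[ 137.   320.8 -322.1]
```

View pics/w1.png

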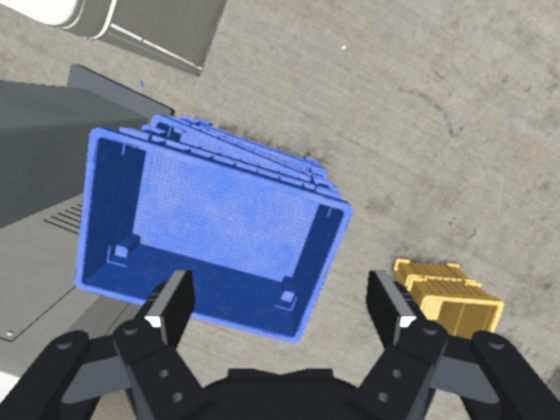

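The wrist picture still shows the start view (blue crates, fingers at the bottom), because the call was refused: it needs all seven keys.

Emit:
servo_tool(
  moves=[
    {"dx":90,"dy":320,"dz":-322,"wx":45,"wy":0,"wz":0,"claw":-1},
    {"dx":90,"dy":320,"dz":-322,"wx":45,"wy":0,"wz":0,"claw":-1},
    {"dx":90,"dy":320,"dz":-322,"wx":45,"wy":0,"wz":0,"claw":-1},
    {"dx":90,"dy":320,"dz":-322,"wx":45,"wy":0,"wz":0,"claw":-1},
    {"dx":90,"dy":320,"dz":-322,"wx":45,"wy":0,"wz":0,"claw":-1},
    {"dx":90,"dy":320,"dz":-322,"wx":45,"wy":0,"wz":0,"claw":-1},
    {"dx":90,"dy":320,"dz":-322,"wx":45,"wy":0,"wz":0,"claw":-1},
    {"dx":90,"dy":320,"dz":-322,"wx":45,"wy":0,"wz":0,"claw":-1},
    {"dx":90,"dy":320,"dz":-322,"wx":45,"wy":0,"wz":0,"claw":-1},
    {"dx":90,"dy":320,"dz":-322,"wx":45,"wy":0,"wz":0,"claw":-1},
    {"dx":90,"dy":320,"dz":-322,"wx":45,"wy":0,"wz":0,"claw":-1},
  ],
)

```text
time_s: 1.3
ee_pos: [0.4186, -0.1341, 0.1026]
ee_rot: [-0.408, -0.577, -0.409, 0.577]
force: [-0.0, -0.6, 1.0]
width: -0.0001
```

Run:
```python
from workcell import env
from h import *
s=env.sense();rpt(s)
x=np.array([.94,-.338]);o=np.array([.4616,-.1506])
for a,z in((-.045,.1),(-.045,.056),(-.009,.056),(-.045,.056)): print(tool(s,[*(o+a*x),z]))
c=env.read_camera("wrist");cv2.imwrite("pics/w2.png",c["frame"][:,:,::-1])
T=np.eye(4);T[:3,:3]=R(s);T[:3,3]=s["ee_pos"];T=T@c["T_tool_cam"];P=cloud(c,T)
m=(P[...,2]>.03)&(P[...,2]<.04)&(abs(P[...,0]-.46)<.05)&(abs(P[...,1]+.15)<.05);print(cv2.minAreaRect((P[m][:,:2]*1000).astype(np.float32)))
m=(P[...,2]>.06)&(P[...,2]<.08)&(abs(P[...,0]-.46)<.035)&(abs(P[...,1]+.15)<.035);print(m.sum(),P[m].mean(0) if m.any() else 0)
```

```text
t 1.3 p [ 0.4186 -0.1341  0.1026] q [-0.409  0.067  2.128  0.     0.949  1.499] F [-0.  -0.6  1. ] M [ 0.01  0.01 -0.02] w -0.0001 
 [[-0.002, 0.943, -0.332], [0.001, -0.332, -0.943], [-1.0, -0.002, -0.001]]
[2.6 1.1 1. ]
[46.6  1.2  1. ]
[46.5 37.1  1.3]
[46.6  1.2  1. ]
((462.4211120605469, -150.3533172607422), (40.005393981933594, 55.47046661376953), 70.32428741455078)
232 [ 0.45182287 -0.14659474  0.06762961]
```

View pics/w2.png

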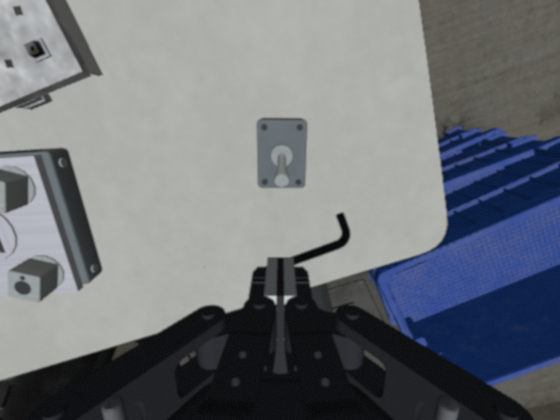

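The view shows the box at (282,152) with the bat leaning towards the robot, its tip at (282,178). The shut fingers are lined up with it at (282,275).

Emit:
servo_tool(
  moves=[
    {"dx":46,"dy":0,"dz":1,"wx":0,"wy":0,"wz":0,"claw":-1},
    {"dx":46,"dy":0,"dz":1,"wx":0,"wy":0,"wz":0,"claw":-1},
    {"dx":46,"dy":10,"dz":1,"wx":0,"wy":0,"wz":0,"claw":-1},
    {"dx":46,"dy":20,"dz":1,"wx":0,"wy":0,"wz":0,"claw":-1},
    {"dx":46,"dy":30,"dz":1,"wx":0,"wy":0,"wz":0,"claw":-1},
    {"dx":46,"dy":37,"dz":1,"wx":0,"wy":0,"wz":0,"claw":-1},
    {"dx":46,"dy":37,"dz":1,"wx":0,"wy":0,"wz":0,"claw":-1},
    {"dx":46,"dy":37,"dz":1,"wx":0,"wy":0,"wz":0,"claw":-1},
    {"dx":46,"dy":10,"dz":1,"wx":0,"wy":0,"wz":0,"claw":-1},
    {"dx":10,"dy":0,"dz":1,"wx":0,"wy":0,"wz":0,"claw":-1},
    {"dx":-40,"dy":0,"dz":0,"wx":0,"wy":0,"wz":0,"claw":0},
    {"dx":-60,"dy":0,"dz":0,"wx":0,"wy":0,"wz":0,"claw":0},
  ],
)

```text
time_s: 2.55
ee_pos: [0.4205, -0.1372, 0.1673]
ee_rot: [0.409, 0.579, 0.406, -0.577]
force: [0.4, -0.2, -0.8]
width: 0.0285
```

Run:
```python
from workcell import env
from h import *
s=env.sense();rpt(s)
c=env.read_camera("wrist");cv2.imwrite("pics/w3.png",c["frame"][:,:,::-1])
T=np.eye(4);T[:3,:3]=R(s);T[:3,3]=s["ee_pos"];T=T@c["T_tool_cam"];P=cloud(c,T)
m=(P[...,2]>.055)&(P[...,2]<.08)&(abs(P[...,0]-.46)<.035)&(abs(P[...,1]+.15)<.035);print(m.sum(),P[m].mean(0) if m.any() else 0)
print(tool(s,[.482,.112,.18]))
```

```text
t 2.55 p [ 0.4205 -0.1372  0.1673] q [-0.414 -0.027  2.074  0.     1.089  1.499] F [ 0.4 -0.2 -0.8] M [-0.02 -0.02  0.06] w 0.0285 
 [[0.005, 0.942, -0.336], [-0.002, -0.336, -0.942], [-1.0, 0.006, 0.0]]
158 [ 0.4523336 -0.1467074  0.0666235]
[ -13.   -25.6 -255.4]
```

View pics/w3.png

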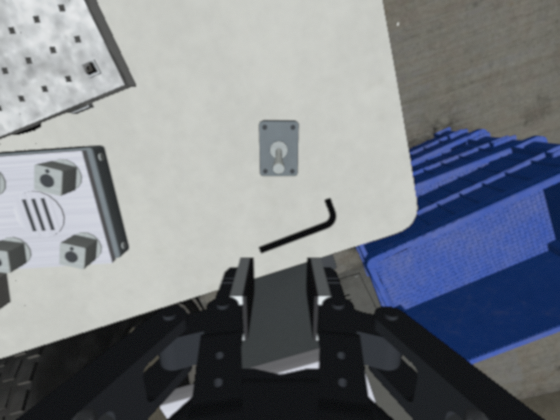

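The bat (tip at (278,168), box centre at (279,148)) still leans to the robot side, so the push stopped short of upright. I'll push again, about 10 mm further, and check the force on the way.

Emit:
servo_tool(
  moves=[
    {"dx":60,"dy":0,"dz":0,"wx":0,"wy":0,"wz":0,"claw":-1},
    {"dx":106,"dy":0,"dz":0,"wx":0,"wy":0,"wz":0,"claw":-1},
    {"dx":106,"dy":0,"dz":0,"wx":0,"wy":0,"wz":0,"claw":-1},
    {"dx":106,"dy":12,"dz":0,"wx":0,"wy":0,"wz":0,"claw":-1},
    {"dx":106,"dy":24,"dz":0,"wx":0,"wy":0,"wz":0,"claw":-1},
    {"dx":106,"dy":34,"dz":0,"wx":0,"wy":0,"wz":0,"claw":-1},
    {"dx":106,"dy":40,"dz":0,"wx":0,"wy":0,"wz":0,"claw":-1},
    {"dx":106,"dy":44,"dz":0,"wx":0,"wy":0,"wz":0,"claw":-1},
    {"dx":106,"dy":46,"dz":0,"wx":0,"wy":0,"wz":0,"claw":-1},
    {"dx":106,"dy":46,"dz":0,"wx":0,"wy":0,"wz":0,"claw":-1},
  ],
)

```text
time_s: 3.6
ee_pos: [0.4625, -0.1522, 0.0576]
ee_rot: [0.408, 0.578, 0.407, -0.578]
force: [-0.2, -0.1, -0.7]
width: -0.0002
```

Run:
```python
from workcell import env
from h import *
s=env.sense();rpt(s)
x=np.array([.94,-.338]);o=np.array([.462,-.1505]);d=s["ee_pos"][:2]-o;print("box-frame",d@x,d@[.338,.94])
c=env.read_camera("side");cv2.imwrite("pics/s4.png",cv2.resize(c["frame"][150:220,295:385,::-1],None,fx=6,fy=6,interpolation=cv2.INTER_CUBIC))
c=env.read_camera("scene");cv2.imwrite("pics/c4.png",cv2.resize(c["frame"][235:305,280:370,::-1],None,fx=6,fy=6,interpolation=cv2.INTER_CUBIC))
```

```text
t 3.6 p [ 0.4625 -0.1522  0.0576] q [-0.407  0.229  2.052  0.     0.861  1.506] F [-0.2 -0.1 -0.7] M [0.04 0.01 0.01] w -0.0002 
 [[0.0, 0.942, -0.336], [-0.0, -0.336, -0.942], [-1.0, 0.0, -0.0]]
box-frame 0.0009965052159934295 -0.001433294883523094
```

View pics/c4.png

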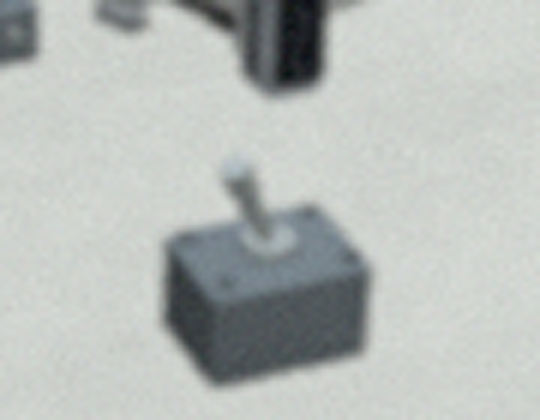

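The crop shows the bat, tip at (238,170), still leaning towards the robot. The finger tips at (280,90) look clear of it, so I'll check with depth.

Run:
```python
from workcell import env
from h import *
s=env.sense();print(s["time_s"],s["ee_pos"])
for n in("scene","side"):
    c=env.read_camera(n);P=cloud(c)
    if n=="scene": print([P[v,327].round(3).tolist() for v in (238,242,246,248,250)])
    f=210/np.tan(np.radians(c["fov_y"])/2);p=np.linalg.inv(c["T"])@[*s["ee_pos"],1];print(n,"TCP px",p[0]/p[2]*f+c["cx"],p[1]/p[2]*f+c["cy"])
    m=(abs(P[...,0]-.46)<.08)&(abs(P[...,1]+.15)<.08)&(P[...,2]>.08)&(P[...,2]<.2);print(m.sum(),np.nanmin(P[m],0) if m.any() else "",P[m].mean(0))
c=env.read_camera("wrist");print(env.sense()["time_s"])
T=np.eye(4);T[:3,:3]=R(s);T[:3,3]=s["ee_pos"];T=T@c["T_tool_cam"];P=cloud(c,T);f=210/np.tan(np.radians(c["fov_y"])/2)
p=np.linalg.inv(c["T_tool_cam"])@[0,0,0,1];print("wrist TCP px",p[0]/p[2]*f+c["cx"],p[1]/p[2]*f+c["cy"],"range",p[2])
m=(abs(P[...,0]-.46)<.04)&(abs(P[...,1]+.15)<.04)&(P[...,2]>.032)&(P[...,2]<.04);print(m.sum(),P[m].mean(0))
cv2.imwrite("pics/w4.png",c["frame"][:,:,::-1])
```

```text
3.7 [ 0.4618166  -0.15194004  0.0572948 ]
[[0.452, -0.163, 0.126], [0.452, -0.164, 0.118], [0.452, -0.164, 0.11], [0.452, -0.165, 0.106], [0.457, -0.161, 0.098]]
scene TCP px 324.2518871842914 266.41291111015454
1363 [ 0.43075941 -0.21599459  0.09522723] [ 0.45033078 -0.1657983   0.16298278]
side TCP px 338.4935183238374 179.40599057528598
795 [ 0.42892299 -0.20721953  0.09518785] [ 0.45569713 -0.13981988  0.16376216]
3.85
wrist TCP px 279.73596742378015 242.3925103392577 range 0.19697259925138544
3437 [ 0.46669007 -0.15185364  0.03548317]
```

View pics/w4.png

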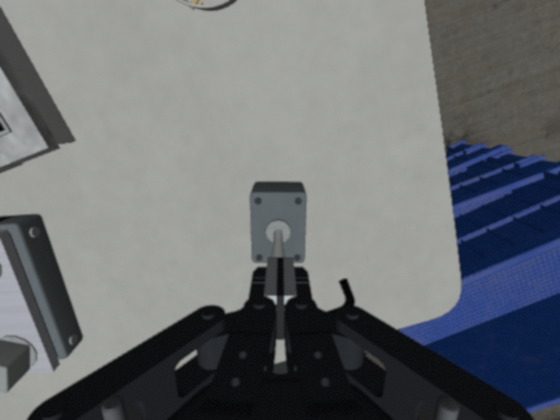

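Depth shows the physical finger tips at z≈0.095, about 38 mm above the reported TCP. In the wrist view the tips show at (280,262), though the stated TCP projects to (280,242). I'll measure this offset in the tool frame.

Run:
```python
from workcell import env
from h import *
s=env.sense()
c=env.read_camera("wrist");P=cloud(c,c["T_tool_cam"])
for v in range(240,345,8): print(v,(P[v,280]*1000).round(1),(P[v,268]*1000).round(1),(P[v,292]*1000).round(1))
for n in("scene","side"):
    c=env.read_camera(n);P=(cloud(c)-s["ee_pos"])@R(s)*1000
    m=(abs(P[...,1])<35)&(abs(P[...,2])<35)&(P[...,0]<-20)&(P[...,0]>-150)
    Q=P[m];print(n)
    for a in range(-150,-20,10):
        q=Q[(Q[:,0]>=a)&(Q[:,0]<a+10)]
        if len(q): print(a,len(q),q.min(0).round(1),q.max(0).round(1))
```

```text
240 [ 8.8 -2.3  0.2] [22.1 -8.3 -8.6] [21.1 -7.9  8.9]
248 [ 1.9 -4.9  0.2] [ 22.2 -14.8  -8.7] [ 22.2 -14.8   9. ]
256 [-5.8 -6.8  0.2] [ 21.2 -20.8  -8.7] [ 21.9 -21.2   9.1]
264 [-48.9  11.1   0.1] [-49.1  11.2  -5.7] [-48.6  10.9   6. ]
272 [-55.8  10.7   0.1] [-56.8  11.3  -5.4] [-56.8  11.3   5.7]
280 [-62.9  10.8   0.1] [-63.4  11.1  -5.1] [-63.8  11.4   5.4]
288 [-68.8  10.6   0.1] [-69.5  11.1  -4.9] [-69.8  11.2   5.2]
296 [-75.1  11.    0.1] [-75.4  11.2  -4.7] [-74.6  10.6   5. ]
304 [-75.    7.1   0.1] [-81.7  12.   -4.5] [-82.6  12.5   4.7]
312 [-75.    3.2   0.1] [-86.7  12.1  -4.3] [-86.5  11.9   4.5]
320 [-74.6  -1.1   0.1] [-90.5  11.6  -4.1] [-90.1  11.2   4.4]
328 [-74.9  -4.9   0.1] [-95.4  12.3  -3.9] [-95.6  12.4   4.2]
336 [-74.9  -9.1   0.1] [-100.9   13.8   -3.7] [-102.8   15.4    3.9]
344 [ 5.830e+01 -1.359e+02  1.000e-01] [-100.8   10.5   -3.8] [-103.2   12.6    3.9]
scene
-150 132 [-149.8  -18.4  -31.4] [-140.1   -7.8   34.5]
-140 108 [-140.   -18.3  -32.2] [-130.4   -6.8   34.7]
-130 99 [-129.9  -16.8  -13. ] [-120.1    2.8   34.6]
-120 93 [-119.9  -16.6
[... 324 characters left out ...]
9]
-50 46 [-49.9  -9.7  -6. ] [-40.1   9.2  15.8]
-40 13 [-40.   -7.4   6.8] [-37.6  11.3   9.7]
side
-150 85 [-149.9  -22.4  -34.5] [-140.     3.2   33.7]
-140 71 [-140.   -22.   -34.8] [-130.2   -7.8   31.4]
-130 57 [-129.6  -19.9  -30.2] [-120.3   -0.5   19.5]
-120 50 [-119.9  -19.1  -26.5] [-110.1    1.4   18.7]
-110 68 [-109.8  -18.7  -34. ] [-100.2   10.6   34.8]
-100 60 [-99.9 -14.9 -34.6] [-90.   10.3  34.4]
-90 65 [-89.8 -15.6 -33.7] [-80.4  11.7  34.4]
-80 23 [-79.4 -13.6 -14.5] [-70.7  -5.1   7.6]
-70 39 [-69.9 -14.  -13.6] [-60.1   5.5   8.1]
-60 38 [-59.7 -13.4 -15. ] [-50.1   6.5  14.4]
-50 24 [-49.6 -13.1 -13.7] [-41.7   6.5   5.8]
-40 5 [-39.6 -10.5  -6.9] [-36.9   5.6   0.1]
```

All three cameras agree that the real tips lie 38 mm behind the reported TCP along tool x, and are centred laterally. The first pushes passed above the bat. From here on I add 38 mm of depth.

Emit:
servo_tool(
  moves=[
    {"dx":0,"dy":-46,"dz":1,"wx":0,"wy":0,"wz":0,"claw":-1},
    {"dx":0,"dy":-46,"dz":1,"wx":0,"wy":0,"wz":0,"claw":-1},
    {"dx":39,"dy":-46,"dz":1,"wx":0,"wy":0,"wz":0,"claw":-1},
    {"dx":39,"dy":-46,"dz":1,"wx":0,"wy":0,"wz":0,"claw":-1},
    {"dx":39,"dy":-36,"dz":1,"wx":0,"wy":0,"wz":0,"claw":-1},
    {"dx":39,"dy":-28,"dz":1,"wx":0,"wy":0,"wz":0,"claw":-1},
    {"dx":39,"dy":-20,"dz":1,"wx":0,"wy":0,"wz":0,"claw":-1},
    {"dx":39,"dy":-14,"dz":1,"wx":0,"wy":0,"wz":0,"claw":-1},
    {"dx":39,"dy":-8,"dz":1,"wx":0,"wy":0,"wz":0,"claw":-1},
    {"dx":39,"dy":-8,"dz":1,"wx":0,"wy":0,"wz":0,"claw":-1},
  ],
)

```text
time_s: 5.0
ee_pos: [0.4554, -0.1508, 0.0187]
ee_rot: [0.408, 0.578, 0.407, -0.578]
force: [-1.0, 0.3, -0.3]
width: 0.0001
```

Emit:
servo_tool(
  moves=[
    {"dx":0,"dy":-15,"dz":0,"wx":0,"wy":0,"wz":0,"claw":-1},
    {"dx":0,"dy":-30,"dz":0,"wx":0,"wy":0,"wz":0,"claw":-1},
    {"dx":-40,"dy":-30,"dz":0,"wx":0,"wy":0,"wz":0,"claw":-0.1},
    {"dx":-90,"dy":-30,"dz":0,"wx":0,"wy":0,"wz":0,"claw":-0.1},
    {"dx":-110,"dy":-30,"dz":0,"wx":0,"wy":0,"wz":0,"claw":-0.1},
  ],
)

```text
time_s: 5.5
ee_pos: [0.4288, -0.1414, 0.1326]
ee_rot: [0.41, 0.579, 0.405, -0.577]
force: [0.5, -0.5, -0.1]
width: 0.0382
```

Run:
```python
from workcell import env
from h import *
s=env.sense();rpt(s)
x=np.array([.94,-.338]);o=np.array([.462,-.1505])
for n in("scene","wrist"):
    c=env.read_camera(n)
    if n=="wrist":
        T=np.eye(4);T[:3,:3]=R(s);T[:3,3]=s["ee_pos"];P=cloud(c,T@c["T_tool_cam"])
    else: P=cloud(c)
    m=(P[...,2]>.055)&(P[...,2]<.075)&(abs(P[...,0]-.46)<.035)&(abs(P[...,1]+.15)<.035);print(n,m.sum(),P[m].mean(0),(P[m][:,:2].mean(0)-o)@x)
print(tool(s,[.482,.112,.18]))
```

```text
t 5.5 p [ 0.4288 -0.1414  0.1326] q [-0.415  0.038  2.087  0.     1.009  1.498] F [ 0.5 -0.5 -0.1] M [ 0.   -0.03 -0.01] w 0.0382 
 [[0.007, 0.942, -0.336], [-0.003, -0.336, -0.942], [-1.0, 0.007, 0.0]]
scene 49 [ 0.47127265 -0.15829724  0.06403064] 0.011351760800951554
wrist 160 [ 0.47225244 -0.15385425  0.06587613] 0.010771029611716429
[ -47.8  -34.6 -256.6]
```

The bat has flipped: it now stands 11 mm on the far side in both cameras. Next I go over the unit, turning the wrist back so each nut can be done in one grip.

Emit:
servo_tool(
  moves=[
    {"dx":-35,"dy":-35,"dz":-130,"wx":-103,"wy":0,"wz":0,"claw":-0.1},
    {"dx":-35,"dy":-35,"dz":-130,"wx":-103,"wy":0,"wz":0,"claw":-0.1},
    {"dx":-35,"dy":-35,"dz":-130,"wx":-103,"wy":0,"wz":0,"claw":-0.1},
    {"dx":-35,"dy":-35,"dz":-130,"wx":-103,"wy":0,"wz":0,"claw":-0.1},
    {"dx":-35,"dy":-35,"dz":-130,"wx":-103,"wy":0,"wz":0,"claw":-0.1},
    {"dx":-35,"dy":-35,"dz":-130,"wx":-103,"wy":0,"wz":0,"claw":-0.1},
    {"dx":-35,"dy":-35,"dz":-130,"wx":-103,"wy":0,"wz":0,"claw":-0.1},
    {"dx":-35,"dy":-35,"dz":-130,"wx":-103,"wy":0,"wz":0,"claw":-0.1},
    {"dx":-35,"dy":-35,"dz":-130,"wx":-103,"wy":0,"wz":0,"claw":-0.1},
    {"dx":-35,"dy":-35,"dz":-130,"wx":-103,"wy":0,"wz":0,"claw":-0.1},
    {"dx":-35,"dy":-35,"dz":-130,"wx":-103,"wy":0,"wz":0,"claw":-0.1},
    {"dx":-35,"dy":-35,"dz":-130,"wx":-103,"wy":0,"wz":0,"claw":-0.1},
  ],
)

```text
time_s: 6.8
ee_pos: [0.4355, -0.006, 0.1617]
ee_rot: [0.705, 0.039, 0.707, -0.039]
force: [0.7, -0.2, 0.4]
width: 0.0383
```

Emit:
servo_tool(
  moves=[
    {"dx":0,"dy":124,"dz":28,"wx":-103,"wy":0,"wz":0,"claw":-0.1},
    {"dx":0,"dy":124,"dz":28,"wx":-103,"wy":0,"wz":0,"claw":-0.1},
    {"dx":0,"dy":124,"dz":28,"wx":-103,"wy":0,"wz":0,"claw":-0.1},
    {"dx":0,"dy":124,"dz":28,"wx":-103,"wy":0,"wz":0,"claw":-0.1},
    {"dx":0,"dy":124,"dz":28,"wx":-103,"wy":0,"wz":0,"claw":-0.1},
    {"dx":0,"dy":124,"dz":28,"wx":-103,"wy":0,"wz":0,"claw":-0.1},
    {"dx":0,"dy":124,"dz":28,"wx":-103,"wy":0,"wz":0,"claw":-0.1},
    {"dx":0,"dy":124,"dz":28,"wx":-103,"wy":0,"wz":0,"claw":-0.1},
    {"dx":0,"dy":124,"dz":28,"wx":-103,"wy":0,"wz":0,"claw":-0.1},
    {"dx":0,"dy":124,"dz":28,"wx":-103,"wy":0,"wz":0,"claw":-0.1},
    {"dx":0,"dy":124,"dz":28,"wx":-103,"wy":0,"wz":0,"claw":-0.1},
    {"dx":0,"dy":124,"dz":28,"wx":-103,"wy":0,"wz":0,"claw":-0.1},
  ],
)

```text
time_s: 8.0
ee_pos: [0.4776, 0.1136, 0.1615]
ee_rot: [0.469, -0.528, 0.471, 0.529]
force: [0.4, 0.1, -0.8]
width: 0.0381
```

Emit:
servo_tool(
  moves=[
    {"dx":0,"dy":0,"dz":0,"wx":-50,"wy":0,"wz":0,"claw":-0.1},
    {"dx":0,"dy":0,"dz":0,"wx":-50,"wy":0,"wz":0,"claw":-0.1},
    {"dx":0,"dy":0,"dz":0,"wx":-50,"wy":0,"wz":0,"claw":-0.1},
    {"dx":0,"dy":0,"dz":0,"wx":-50,"wy":0,"wz":0,"claw":-0.1},
    {"dx":0,"dy":0,"dz":0,"wx":-50,"wy":0,"wz":0,"claw":-0.1},
    {"dx":0,"dy":0,"dz":0,"wx":-50,"wy":0,"wz":0,"claw":-0.1},
    {"dx":0,"dy":0,"dz":0,"wx":-50,"wy":0,"wz":0,"claw":-0.1},
  ],
)

```text
time_s: 8.7
ee_pos: [0.4777, 0.1136, 0.1617]
ee_rot: [0.204, -0.676, 0.205, 0.678]
force: [-0.1, 0.1, 0.1]
width: 0.0383
```

Run:
```python
from workcell import env
from h import *
s=env.sense();rpt(s)
c=env.read_camera("wrist");cv2.imwrite("pics/w5.png",c["frame"][:,:,::-1])
T=np.eye(4);T[:3,:3]=R(s);T[:3,3]=s["ee_pos"];T=T@c["T_tool_cam"];P=cloud(c,T);np.savez("pics/w5.npz",P=P,p=s["ee_pos"],R=R(s))
Z=P[...,2];m=((Z>.060)&(Z<.072)).astype(np.uint8)
k,l,st,ce=cv2.connectedComponentsWithStats(m)
for i in range(1,k):
    if st[i,4]>150:
        Q=P[l==i];Q=Q[Q[:,2]>np.median(Q[:,2])-.004]
        r=cv2.minAreaRect((Q[:,:2]*1000).astype(np.float32));print(st[i,4],ce[i].round(),"z",np.median(Q[:,2]).round(4),"c",np.round(r[0],1),"sz",np.round(r[1],1),"ang",round(r[2],1),tool(s,[r[0][0]/1000,r[0][1]/1000,.067]))
m=(Z>.036)&(Z<.044)&(abs(P[...,0]-.482)<.11)&(abs(P[...,1]-.112)<.11)
r=cv2.minAreaRect((P[m][:,:2]*1000).astype(np.float32));print("plate",r)
```

```text
t 8.7 p [0.4777 0.1136 0.1617] q [ 0.145  0.086  1.97   0.     1.089 -2.41 ] F [-0.1  0.1  0.1] M [ 0.03 -0.   -0.01] w 0.0383 
 [[-0.003, -0.554, -0.832], [-0.0, -0.832, 0.554], [-1.0, 0.002, 0.002]]
855 [301. 149.] z 0.0664 c [435.1  85.2] sz [26. 26.] ang 55.8 [94.8 47.  19.5]
805 [219. 176.] z 0.0665 c [512.   63.4] sz [26.  26.5] ang 55.8 [ 94.6  22.6 -56.6]
688 [324. 227.] z 0.0666 c [456.8 162. ] sz [26.5 26.1] ang 62.5 [ 94.7 -28.9  44. ]
613 [249. 249.] z 0.0663 c [533.4 140.3] sz [26.3 25.4] ang 54.2 [ 94.5 -53.3 -31.8]
947 [123. 313.] z 0.0676 c [694.9 130.3] sz [ 41.8 104. ] ang 82.3 [  94.  -134.4 -171.8]
510 [ 64. 358.] z 0.0626 c [799.8 136.2] sz [21.4 58.2] ang 89.5 [  93.7 -197.5 -255.8]
plate ((498.9947814941406, 111.60395812988281), (183.96463012695312, 219.7926483154297), 0.3099694550037384)
```

View pics/w5.png

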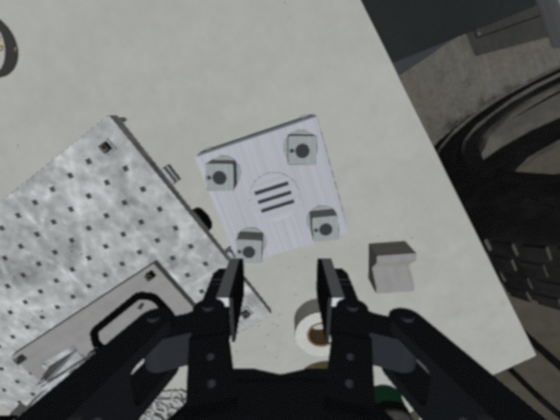

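The four nuts show clearly at (301,149) nr, (219,176) fr, (324,227) nl and (249,249) fl, and the jaws are nearly aligned with their flats. The nut angles come out at about 0.32, 0.32, 0.20 and 0.35 rad. I start with near right.

Emit:
servo_tool(
  moves=[
    {"dx":0,"dy":47,"dz":19.5,"wx":0.5,"wy":0,"wz":0,"claw":-0.1},
    {"dx":30,"dy":47,"dz":19.5,"wx":0.5,"wy":0,"wz":0,"claw":-0.1},
    {"dx":70,"dy":47,"dz":19.5,"wx":0.5,"wy":0,"wz":0,"claw":-0.1},
    {"dx":110,"dy":47,"dz":19.5,"wx":0.5,"wy":0,"wz":0,"claw":-0.1},
    {"dx":135,"dy":47,"dz":19.5,"wx":0.5,"wy":0,"wz":0,"claw":-0.1},
    {"dx":153,"dy":47,"dz":19.5,"wx":0.5,"wy":0,"wz":0,"claw":-0.1},
    {"dx":153,"dy":47,"dz":19.5,"wx":0.5,"wy":0,"wz":0,"claw":-0.1},
    {"dx":153,"dy":47,"dz":19.5,"wx":0.5,"wy":0,"wz":0,"claw":-1},
    {"dx":153,"dy":47,"dz":19.5,"wx":0.5,"wy":0,"wz":0,"claw":-1},
    {"dx":153,"dy":47,"dz":19.5,"wx":0.5,"wy":0,"wz":0,"claw":-1},
    {"dx":153,"dy":47,"dz":19.5,"wx":0.5,"wy":0,"wz":0,"claw":-1},
  ],
  force=60,
)

```text
time_s: 9.85
ee_pos: [0.4353, 0.0857, 0.0103]
ee_rot: [0.208, -0.675, 0.208, 0.677]
force: [-4.5, 1.8, -2.8]
width: 0.0249
```

Run:
```python
from workcell import env
from h import *
s=env.sense();rpt(s)
c=env.read_camera("scene");P=cloud(c);Q=(P-s["ee_pos"])@R(s)*1000
m=(abs(Q[...,1])<14)&(abs(Q[...,2])<35)&(abs(Q[...,2])>14)&(Q[...,0]>-90)&(Q[...,0]<-20)
print(m.sum(),np.percentile(P[m][:,2],[0,2,10]))
```

```text
t 9.85 p [0.4353 0.0857 0.0103] q [ 9.600e-02  2.470e-01  2.163e+00  1.000e-03  7.340e-01 -2.450e+00] F [-4.5  1.8 -2.8] M [0.3  0.56 0.02] w 0.0249 
 [[-0.002, -0.561, -0.827], [0.0, -0.827, 0.561], [-1.0, 0.001, 0.002]]
303 [0.03080806 0.03565221 0.04058932]
```

Gripped: the width reads 25 mm on the 26 mm flats. Now I turn clockwise and follow the nut down.

Emit:
servo_tool(
  moves=[
    {"dx":0.2,"dy":0,"dz":0,"wx":8.5,"wy":0,"wz":0,"claw":-1},
    {"dx":0.3,"dy":0,"dz":0,"wx":17,"wy":0,"wz":0,"claw":-1},
    {"dx":0.5,"dy":0,"dz":0,"wx":25.5,"wy":0,"wz":0,"claw":-1},
    {"dx":0.6,"dy":0,"dz":0,"wx":34,"wy":0,"wz":0,"claw":-1},
    {"dx":0.8,"dy":0,"dz":0,"wx":42.5,"wy":0,"wz":0,"claw":-1},
    {"dx":0.9,"dy":0,"dz":0,"wx":51,"wy":0,"wz":0,"claw":-1},
    {"dx":1.1,"dy":0,"dz":0,"wx":59.5,"wy":0,"wz":0,"claw":-1},
    {"dx":1.2,"dy":0,"dz":0,"wx":68,"wy":0,"wz":0,"claw":-1},
    {"dx":1.4,"dy":0,"dz":0,"wx":76.5,"wy":0,"wz":0,"claw":-1},
    {"dx":1.5,"dy":0,"dz":0,"wx":85,"wy":0,"wz":0,"claw":-1},
    {"dx":1.7,"dy":0,"dz":0,"wx":93.5,"wy":0,"wz":0,"claw":-1},
    {"dx":1.8,"dy":0,"dz":0,"wx":102,"wy":0,"wz":0,"claw":-1},
  ],
)

```text
time_s: 11.1
ee_pos: [0.435, 0.0854, 0.0085]
ee_rot: [0.655, -0.262, 0.658, 0.263]
force: [-5.1, 2.9, -2.0]
width: 0.0246
```

Emit:
servo_tool(
  moves=[
    {"dx":0.2,"dy":0,"dz":0,"wx":8.5,"wy":0,"wz":0,"claw":-1},
    {"dx":0.3,"dy":0,"dz":0,"wx":17,"wy":0,"wz":0,"claw":-1},
    {"dx":0.5,"dy":0,"dz":0,"wx":25.5,"wy":0,"wz":0,"claw":-1},
    {"dx":0.6,"dy":0,"dz":0,"wx":34,"wy":0,"wz":0,"claw":-1},
    {"dx":0.8,"dy":0,"dz":0,"wx":42.5,"wy":0,"wz":0,"claw":-1},
    {"dx":0.9,"dy":0,"dz":0,"wx":51,"wy":0,"wz":0,"claw":-1},
    {"dx":1,"dy":0,"dz":0,"wx":58,"wy":0,"wz":0,"claw":-1},
    {"dx":1,"dy":0,"dz":0,"wx":61,"wy":0,"wz":0,"claw":-1},
    {"dx":1,"dy":0,"dz":0,"wx":64,"wy":0,"wz":0,"claw":-1},
    {"dx":1,"dy":0,"dz":0,"wx":64,"wy":0,"wz":0,"claw":-1},
  ],
)

```text
time_s: 12.1
ee_pos: [0.4348, 0.0855, 0.0076]
ee_rot: [0.695, 0.121, 0.698, -0.122]
force: [-5.7, 3.0, -1.7]
width: 0.025
```

Run:
```python
from workcell import env
from h import *
s=env.sense();rpt(s)
```

```text
t 12.1 p [0.4348 0.0855 0.0076] q [ 9.700e-02  2.530e-01  2.164e+00 -1.000e-03  7.290e-01  4.430e-01] F [-5.7  3.  -1.7] M [0.78 1.01 1.3 ] w 0.025 
 [[-0.004, 0.339, 0.941], [-0.001, 0.941, -0.339], [-1.0, -0.002, -0.003]]
```

The moment about z is 1.3 N m against the stop after 165° of turn (161.6° expected), so nr is home. I release, lift and go to far left.

Emit:
servo_tool(
  moves=[
    {"dx":0,"dy":0,"dz":0,"wx":0,"wy":0,"wz":0,"claw":-0.1},
    {"dx":0,"dy":0,"dz":0,"wx":0,"wy":0,"wz":0,"claw":-0.1},
    {"dx":0,"dy":0,"dz":0,"wx":0,"wy":0,"wz":0,"claw":-0.1},
    {"dx":-30,"dy":0,"dz":0,"wx":0,"wy":0,"wz":0,"claw":-0.1},
    {"dx":-70,"dy":0,"dz":0,"wx":0,"wy":0,"wz":0,"claw":-0.1},
    {"dx":-100,"dy":40,"dz":35,"wx":-8.5,"wy":0,"wz":0,"claw":-0.1},
    {"dx":-100,"dy":65,"dz":56,"wx":-17,"wy":0,"wz":0,"claw":-0.1},
    {"dx":-100,"dy":85,"dz":74,"wx":-25.5,"wy":0,"wz":0,"claw":-0.1},
    {"dx":-100,"dy":85,"dz":74,"wx":-34,"wy":0,"wz":0,"claw":-0.1},
    {"dx":-100,"dy":85,"dz":74,"wx":-42.5,"wy":0,"wz":0,"claw":-0.1},
    {"dx":-100,"dy":85,"dz":74,"wx":-51,"wy":0,"wz":0,"claw":-0.1},
    {"dx":-100,"dy":85,"dz":74,"wx":-60,"wy":0,"wz":0,"claw":-0.1},
  ],
)

```text
time_s: 13.3
ee_pos: [0.5368, 0.1398, 0.1083]
ee_rot: [0.666, -0.241, 0.664, 0.24]
force: [-0.9, -0.3, 0.6]
width: 0.0379
```

Emit:
servo_tool(
  moves=[
    {"dx":0,"dy":0,"dz":0,"wx":-104,"wy":0,"wz":0,"claw":-0.1},
    {"dx":0,"dy":0,"dz":0,"wx":-104,"wy":0,"wz":0,"claw":-0.1},
    {"dx":0,"dy":0,"dz":0,"wx":-104,"wy":0,"wz":0,"claw":-0.1},
    {"dx":0,"dy":0,"dz":0,"wx":-104,"wy":0,"wz":0,"claw":-0.1},
    {"dx":0,"dy":0,"dz":0,"wx":-104,"wy":0,"wz":0,"claw":-0.1},
    {"dx":0,"dy":0,"dz":0,"wx":-104,"wy":0,"wz":0,"claw":-0.1},
    {"dx":0,"dy":0,"dz":0,"wx":-104,"wy":0,"wz":0,"claw":-0.1},
    {"dx":0,"dy":0,"dz":0,"wx":-104,"wy":0,"wz":0,"claw":-0.1},
    {"dx":0,"dy":0,"dz":0,"wx":-104,"wy":0,"wz":0,"claw":-0.1},
    {"dx":0,"dy":0,"dz":0,"wx":-104,"wy":0,"wz":0,"claw":-0.1},
    {"dx":0,"dy":0,"dz":0,"wx":-104,"wy":0,"wz":0,"claw":-0.1},
    {"dx":0,"dy":0,"dz":0,"wx":-104,"wy":0,"wz":0,"claw":-0.1},
  ],
)

```text
time_s: 14.5
ee_pos: [0.5368, 0.1397, 0.1083]
ee_rot: [-0.225, 0.671, -0.224, -0.67]
force: [0.4, -0.3, -0.5]
width: 0.0386
```

```bash
cat >> h.py <<'E'
N=dict(nr=(.4351,.0852,55.8),fr=(.5120,.0634,55.8),nl=(.4568,.1620,62.5),fl=(.5334,.1403,54.2))
def nuts(env):
    s=env.sense();rpt(s);c=env.read_camera("wrist")
    T=np.eye(4);T[:3,:3]=R(s);T[:3,3]=s["ee_pos"];P=cloud(c,T@c["T_tool_cam"]);Z=P[...,2]
    r=R(s);psi=np.degrees(np.arctan2(r[1,1],r[0,1]))%360
    for n,(x,y,a) in N.items():
        d=(a+180-psi+20)%90-20
        m=(np.hypot(P[...,0]-x,P[...,1]-y)<.023)&(Z>.057)&(Z<.072)
        if m.sum()>100:
            Q=P[m];z=np.median(Q[:,2]);Q=Q[abs(Q[:,2]-z)<.003];q=cv2.minAreaRect((Q[:,:2]*1000).astype(np.float32))
            print(n,m.sum(),"z",z.round(4),np.round(q[0],1),np.round(q[1],1),round(q[2],1),end=" ")
        print(n,"tool",tool(s,[x,y,.009]),"psi",psi.round(1),"wx to start",round(psi-(a+180),1))
    return c
E
python3 - <<'E'
from workcell import env
from h import *
c=nuts(env);cv2.imwrite("pics/w6.png",c["frame"][:,:,::-1])
E
```

```text
t 14.5 p [0.5368 0.1397 0.1083] q [ 0.176  0.271  1.871 -0.     0.997 -2.318] F [ 0.4 -0.3 -0.5] M [-0.02 -0.01  0.02] w 0.0386 
 [[0.003, -0.603, -0.798], [0.0, -0.798, 0.603], [-1.0, -0.002, -0.002]]
nr 1615 z 0.0637 [435.1  85.3] [26.  26.5] 73.9 nr tool [ 99.  105.   48.4] psi 232.9 wx to start -2.9
fr 1414 z 0.0665 [512.   63.7] [26. 26.] 55.3 fr tool [ 99.2  76.  -26.1] psi 232.9 wx to start -2.9
nl 1296 z 0.0664 [456.7 162. ] [26.5 26.4] 62.9 nl tool [99.1 30.7 77.4] psi 232.9 wx to start -9.6
fl 1089 z 0.0663 [533.4 140.3] [26.2 25.5] 53.5 fl tool [99.3  1.8  3.2] psi 232.9 wx to start -1.3
```

nr is home: its flats are at 73.9° (unit 74.2°) and it has sunk 2.8 mm. Now far left.

Emit:
servo_tool(
  moves=[
    {"dx":10,"dy":2,"dz":3,"wx":-1,"wy":0,"wz":0,"claw":-0.1},
    {"dx":40,"dy":2,"dz":3,"wx":-1,"wy":0,"wz":0,"claw":-0.1},
    {"dx":75,"dy":2,"dz":3,"wx":-1,"wy":0,"wz":0,"claw":-0.1},
    {"dx":98,"dy":2,"dz":3,"wx":-1,"wy":0,"wz":0,"claw":-0.1},
    {"dx":98,"dy":2,"dz":3,"wx":-1,"wy":0,"wz":0,"claw":-0.1},
    {"dx":98,"dy":2,"dz":3,"wx":-1,"wy":0,"wz":0,"claw":-1},
    {"dx":98,"dy":2,"dz":3,"wx":-1,"wy":0,"wz":0,"claw":-1},
    {"dx":98,"dy":2,"dz":3,"wx":-1,"wy":0,"wz":0,"claw":-1},
    {"dx":98,"dy":2,"dz":3,"wx":-1,"wy":0,"wz":0,"claw":-1},
  ],
  force=60,
)

```text
time_s: 15.45
ee_pos: [0.5319, 0.1393, 0.0095]
ee_rot: [-0.221, 0.672, -0.221, -0.671]
force: [3.2, -4.6, -10.6]
width: 0.0248
```

Emit:
servo_tool(
  moves=[
    {"dx":0.2,"dy":0,"dz":0,"wx":8.5,"wy":0,"wz":0,"claw":-1},
    {"dx":0.3,"dy":0,"dz":0,"wx":17,"wy":0,"wz":0,"claw":-1},
    {"dx":0.5,"dy":0,"dz":0,"wx":25.5,"wy":0,"wz":0,"claw":-1},
    {"dx":0.6,"dy":0,"dz":0,"wx":34,"wy":0,"wz":0,"claw":-1},
    {"dx":0.8,"dy":0,"dz":0,"wx":42.5,"wy":0,"wz":0,"claw":-1},
    {"dx":0.9,"dy":0,"dz":0,"wx":51,"wy":0,"wz":0,"claw":-1},
    {"dx":1.1,"dy":0,"dz":0,"wx":59.5,"wy":0,"wz":0,"claw":-1},
    {"dx":1.2,"dy":0,"dz":0,"wx":68,"wy":0,"wz":0,"claw":-1},
    {"dx":1.4,"dy":0,"dz":0,"wx":76.5,"wy":0,"wz":0,"claw":-1},
    {"dx":1.5,"dy":0,"dz":0,"wx":85,"wy":0,"wz":0,"claw":-1},
    {"dx":1.7,"dy":0,"dz":0,"wx":93.5,"wy":0,"wz":0,"claw":-1},
    {"dx":1.8,"dy":0,"dz":0,"wx":102,"wy":0,"wz":0,"claw":-1},
  ],
)

```text
time_s: 16.65
ee_pos: [0.5322, 0.1432, 0.0078]
ee_rot: [0.663, -0.247, 0.661, 0.25]
force: [2.2, 7.8, -13.0]
width: 0.0247
```

Emit:
servo_tool(
  moves=[
    {"dx":0.2,"dy":0,"dz":0,"wx":8.5,"wy":0,"wz":0,"claw":-1},
    {"dx":0.3,"dy":0,"dz":0,"wx":17,"wy":0,"wz":0,"claw":-1},
    {"dx":0.5,"dy":0,"dz":0,"wx":25.5,"wy":0,"wz":0,"claw":-1},
    {"dx":0.6,"dy":0,"dz":0,"wx":34,"wy":0,"wz":0,"claw":-1},
    {"dx":0.8,"dy":0,"dz":0,"wx":42.5,"wy":0,"wz":0,"claw":-1},
    {"dx":0.9,"dy":0,"dz":0,"wx":51,"wy":0,"wz":0,"claw":-1},
    {"dx":1,"dy":0,"dz":0,"wx":57,"wy":0,"wz":0,"claw":-1},
    {"dx":1,"dy":0,"dz":0,"wx":60,"wy":0,"wz":0,"claw":-1},
    {"dx":1,"dy":0,"dz":0,"wx":63,"wy":0,"wz":0,"claw":-1},
    {"dx":1,"dy":0,"dz":0,"wx":63,"wy":0,"wz":0,"claw":-1},
  ],
)

```text
time_s: 17.65
ee_pos: [0.5349, 0.1433, 0.0069]
ee_rot: [0.698, 0.131, 0.693, -0.127]
force: [6.5, 8.5, -17.8]
width: 0.0248
```

Run:
```python
from workcell import env
from h import *
s=env.sense();rpt(s);print(tool(s,[.512,.0634,.108]),tool(s,[.4568,.162,.108]))
```

```text
t 17.65 p [0.5349 0.1433 0.0069] q [0.182 0.419 1.921 0.003 0.793 0.547] F [  6.5   8.5 -17.8] M [ 1.31 -1.27  1.82] w 0.0248 
 [[0.008, 0.359, 0.933], [0.003, 0.933, -0.359], [-1.0, 0.006, 0.006]]
[-101.5  -82.2    7.9] [-101.6  -10.   -79. ]
```

fl is at the stop: 1.8 N m about z after 165° of turn. Release and go to far right.

Emit:
servo_tool(
  moves=[
    {"dx":0,"dy":0,"dz":0,"wx":0,"wy":0,"wz":0,"claw":-0.1},
    {"dx":0,"dy":0,"dz":0,"wx":0,"wy":0,"wz":0,"claw":-0.1},
    {"dx":0,"dy":0,"dz":0,"wx":0,"wy":0,"wz":0,"claw":-0.1},
    {"dx":-30,"dy":0,"dz":0,"wx":0,"wy":0,"wz":0,"claw":-0.1},
    {"dx":-70,"dy":0,"dz":0,"wx":0,"wy":0,"wz":0,"claw":-0.1},
    {"dx":-100,"dy":-30,"dz":3,"wx":-8.5,"wy":0,"wz":0,"claw":-0.1},
    {"dx":-100,"dy":-60,"dz":6,"wx":-17,"wy":0,"wz":0,"claw":-0.1},
    {"dx":-100,"dy":-82,"dz":8,"wx":-25.5,"wy":0,"wz":0,"claw":-0.1},
    {"dx":-100,"dy":-82,"dz":8,"wx":-34,"wy":0,"wz":0,"claw":-0.1},
    {"dx":-100,"dy":-82,"dz":8,"wx":-42.5,"wy":0,"wz":0,"claw":-0.1},
    {"dx":-100,"dy":-82,"dz":8,"wx":-51,"wy":0,"wz":0,"claw":-0.1},
    {"dx":-100,"dy":-82,"dz":8,"wx":-60,"wy":0,"wz":0,"claw":-0.1},
  ],
)

```text
time_s: 18.85
ee_pos: [0.5097, 0.0604, 0.1078]
ee_rot: [0.668, -0.233, 0.667, 0.233]
force: [0.1, 0.3, 0.6]
width: 0.0386
```

Emit:
servo_tool(
  moves=[
    {"dx":0,"dy":0,"dz":0,"wx":-103,"wy":0,"wz":0,"claw":-0.1},
    {"dx":0,"dy":0,"dz":0,"wx":-103,"wy":0,"wz":0,"claw":-0.1},
    {"dx":0,"dy":0,"dz":0,"wx":-103,"wy":0,"wz":0,"claw":-0.1},
    {"dx":0,"dy":0,"dz":0,"wx":-103,"wy":0,"wz":0,"claw":-0.1},
    {"dx":0,"dy":0,"dz":0,"wx":-103,"wy":0,"wz":0,"claw":-0.1},
    {"dx":0,"dy":0,"dz":0,"wx":-103,"wy":0,"wz":0,"claw":-0.1},
    {"dx":0,"dy":0,"dz":0,"wx":-103,"wy":0,"wz":0,"claw":-0.1},
    {"dx":0,"dy":0,"dz":0,"wx":-103,"wy":0,"wz":0,"claw":-0.1},
    {"dx":0,"dy":0,"dz":0,"wx":-103,"wy":0,"wz":0,"claw":-0.1},
    {"dx":0,"dy":0,"dz":0,"wx":-103,"wy":0,"wz":0,"claw":-0.1},
    {"dx":0,"dy":0,"dz":0,"wx":-103,"wy":0,"wz":0,"claw":-0.1},
    {"dx":0,"dy":0,"dz":0,"wx":-103,"wy":0,"wz":0,"claw":-0.1},
  ],
)

```text
time_s: 20.05
ee_pos: [0.5097, 0.0606, 0.1078]
ee_rot: [-0.233, 0.668, -0.233, -0.667]
force: [0.7, 0.2, -0.0]
width: 0.0381
```

Run:
```python
from workcell import env
from h import *
c=nuts(env);cv2.imwrite("pics/w7.png",c["frame"][:,:,::-1])
```

```text
t 20.05 p [0.5097 0.0606 0.1078] q [ 0.033  0.197  1.965  0.     0.978 -2.436] F [ 0.7  0.2 -0. ] M [ 0.03  0.03 -0.02] w 0.0381 
 [[0.001, -0.623, -0.782], [0.0, -0.782, 0.623], [-1.0, -0.001, -0.001]]
nr 1202 z 0.0636 [435.   84.9] [25.8 26.1] 73.5 nr tool [98.7 27.3 73.7] psi 231.5 wx to start -4.3
fr 1092 z 0.0663 [511.8  63.2] [26. 26.] 55.7 fr tool [98.8 -3.5 -0. ] psi 231.5 wx to start -4.3
nl 1064 z 0.0663 [456.7 161.6] [26.7 25.9] 61.1 nl tool [ 98.7 -46.3 104.6] psi 231.5 wx to start -11.0
fl 483 z 0.0636 [537.8 138.9] [26.7 17.1] 73.0 fl tool [ 98.8 -77.   31.1] psi 231.5 wx to start -2.7
```

fl is home as well: 73°, sunk 2.8 mm, and partly occluded in this view. Now far right.

Emit:
servo_tool(
  moves=[
    {"dx":10,"dy":-3.5,"dz":0,"wx":-4.3,"wy":0,"wz":0,"claw":-0.1},
    {"dx":40,"dy":-3.5,"dz":0,"wx":-4.3,"wy":0,"wz":0,"claw":-0.1},
    {"dx":75,"dy":-3.5,"dz":0,"wx":-4.3,"wy":0,"wz":0,"claw":-0.1},
    {"dx":98,"dy":-3.5,"dz":0,"wx":-4.3,"wy":0,"wz":0,"claw":-0.1},
    {"dx":98,"dy":-3.5,"dz":0,"wx":-4.3,"wy":0,"wz":0,"claw":-0.1},
    {"dx":98,"dy":-3.5,"dz":0,"wx":-4.3,"wy":0,"wz":0,"claw":-1},
    {"dx":98,"dy":-3.5,"dz":0,"wx":-4.3,"wy":0,"wz":0,"claw":-1},
    {"dx":98,"dy":-3.5,"dz":0,"wx":-4.3,"wy":0,"wz":0,"claw":-1},
    {"dx":98,"dy":-3.5,"dz":0,"wx":-4.3,"wy":0,"wz":0,"claw":-1},
  ],
  force=60,
)

```text
time_s: 21.0
ee_pos: [0.5116, 0.0634, 0.0095]
ee_rot: [-0.21, 0.675, -0.21, -0.675]
force: [-1.9, -1.2, -3.4]
width: 0.0247
```

Emit:
servo_tool(
  moves=[
    {"dx":0.2,"dy":0,"dz":0,"wx":8.5,"wy":0,"wz":0,"claw":-1},
    {"dx":0.3,"dy":0,"dz":0,"wx":17,"wy":0,"wz":0,"claw":-1},
    {"dx":0.5,"dy":0,"dz":0,"wx":25.5,"wy":0,"wz":0,"claw":-1},
    {"dx":0.6,"dy":0,"dz":0,"wx":34,"wy":0,"wz":0,"claw":-1},
    {"dx":0.8,"dy":0,"dz":0,"wx":42.5,"wy":0,"wz":0,"claw":-1},
    {"dx":0.9,"dy":0,"dz":0,"wx":51,"wy":0,"wz":0,"claw":-1},
    {"dx":1.1,"dy":0,"dz":0,"wx":59.5,"wy":0,"wz":0,"claw":-1},
    {"dx":1.2,"dy":0,"dz":0,"wx":68,"wy":0,"wz":0,"claw":-1},
    {"dx":1.4,"dy":0,"dz":0,"wx":76.5,"wy":0,"wz":0,"claw":-1},
    {"dx":1.5,"dy":0,"dz":0,"wx":85,"wy":0,"wz":0,"claw":-1},
    {"dx":1.7,"dy":0,"dz":0,"wx":93.5,"wy":0,"wz":0,"claw":-1},
    {"dx":1.8,"dy":0,"dz":0,"wx":102,"wy":0,"wz":0,"claw":-1},
  ],
)

```text
time_s: 22.2
ee_pos: [0.5115, 0.0646, 0.0077]
ee_rot: [0.658, -0.259, 0.657, 0.26]
force: [-1.6, 3.7, -3.0]
width: 0.0248
```

Emit:
servo_tool(
  moves=[
    {"dx":0.2,"dy":0,"dz":0,"wx":8.5,"wy":0,"wz":0,"claw":-1},
    {"dx":0.3,"dy":0,"dz":0,"wx":17,"wy":0,"wz":0,"claw":-1},
    {"dx":0.5,"dy":0,"dz":0,"wx":25.5,"wy":0,"wz":0,"claw":-1},
    {"dx":0.6,"dy":0,"dz":0,"wx":34,"wy":0,"wz":0,"claw":-1},
    {"dx":0.8,"dy":0,"dz":0,"wx":42.5,"wy":0,"wz":0,"claw":-1},
    {"dx":0.9,"dy":0,"dz":0,"wx":51,"wy":0,"wz":0,"claw":-1},
    {"dx":1,"dy":0,"dz":0,"wx":58,"wy":0,"wz":0,"claw":-1},
    {"dx":1,"dy":0,"dz":0,"wx":61,"wy":0,"wz":0,"claw":-1},
    {"dx":1,"dy":0,"dz":0,"wx":64,"wy":0,"wz":0,"claw":-1},
    {"dx":1,"dy":0,"dz":0,"wx":64,"wy":0,"wz":0,"claw":-1},
  ],
)

```text
time_s: 23.2
ee_pos: [0.5124, 0.0648, 0.0067]
ee_rot: [0.697, 0.124, 0.695, -0.124]
force: [-0.3, 5.9, -5.0]
width: 0.0246
```

Run:
```python
from workcell import env
from h import *
s=env.sense();rpt(s);print(tool(s,[.4568,.162,.108]))
```

```text
t 23.2 p [0.5124 0.0648 0.0067] q [0.041 0.366 2.003 0.    0.771 0.393] F [-0.3  5.9 -5. ] M [0.95 0.01 1.49] w 0.0246 
 [[0.002, 0.345, 0.939], [0.0, 0.939, -0.345], [-1.0, 0.001, 0.002]]
[-101.4   72.2  -85.5]
```

fr is at the stop (1.5 N m about z). Now near left.

Emit:
servo_tool(
  moves=[
    {"dx":0,"dy":0,"dz":0,"wx":0,"wy":0,"wz":0,"claw":-0.1},
    {"dx":0,"dy":0,"dz":0,"wx":0,"wy":0,"wz":0,"claw":-0.1},
    {"dx":0,"dy":0,"dz":0,"wx":0,"wy":0,"wz":0,"claw":-0.1},
    {"dx":-30,"dy":0,"dz":0,"wx":0,"wy":0,"wz":0,"claw":-0.1},
    {"dx":-70,"dy":0,"dz":0,"wx":0,"wy":0,"wz":0,"claw":-0.1},
    {"dx":-100,"dy":24,"dz":-28,"wx":-8.5,"wy":0,"wz":0,"claw":-0.1},
    {"dx":-100,"dy":48,"dz":-56,"wx":-17,"wy":0,"wz":0,"claw":-0.1},
    {"dx":-100,"dy":72,"dz":-85,"wx":-25.5,"wy":0,"wz":0,"claw":-0.1},
    {"dx":-100,"dy":72,"dz":-85,"wx":-34,"wy":0,"wz":0,"claw":-0.1},
    {"dx":-100,"dy":72,"dz":-85,"wx":-42.5,"wy":0,"wz":0,"claw":-0.1},
    {"dx":-100,"dy":72,"dz":-85,"wx":-51,"wy":0,"wz":0,"claw":-0.1},
    {"dx":-100,"dy":72,"dz":-85,"wx":-60,"wy":0,"wz":0,"claw":-0.1},
  ],
)

```text
time_s: 24.4
ee_pos: [0.4578, 0.1608, 0.1066]
ee_rot: [0.666, -0.238, 0.665, 0.238]
force: [1.6, 0.3, -0.2]
width: 0.0385
```

Emit:
servo_tool(
  moves=[
    {"dx":0,"dy":0,"dz":0,"wx":-103,"wy":0,"wz":0,"claw":-0.1},
    {"dx":0,"dy":0,"dz":0,"wx":-103,"wy":0,"wz":0,"claw":-0.1},
    {"dx":0,"dy":0,"dz":0,"wx":-103,"wy":0,"wz":0,"claw":-0.1},
    {"dx":0,"dy":0,"dz":0,"wx":-103,"wy":0,"wz":0,"claw":-0.1},
    {"dx":0,"dy":0,"dz":0,"wx":-103,"wy":0,"wz":0,"claw":-0.1},
    {"dx":0,"dy":0,"dz":0,"wx":-103,"wy":0,"wz":0,"claw":-0.1},
    {"dx":0,"dy":0,"dz":0,"wx":-103,"wy":0,"wz":0,"claw":-0.1},
    {"dx":0,"dy":0,"dz":0,"wx":-103,"wy":0,"wz":0,"claw":-0.1},
    {"dx":0,"dy":0,"dz":0,"wx":-103,"wy":0,"wz":0,"claw":-0.1},
    {"dx":0,"dy":0,"dz":0,"wx":-103,"wy":0,"wz":0,"claw":-0.1},
    {"dx":0,"dy":0,"dz":0,"wx":-103,"wy":0,"wz":0,"claw":-0.1},
    {"dx":0,"dy":0,"dz":0,"wx":-103,"wy":0,"wz":0,"claw":-0.1},
  ],
)

```text
time_s: 25.6
ee_pos: [0.4578, 0.1606, 0.1065]
ee_rot: [-0.228, 0.67, -0.228, -0.669]
force: [0.6, -0.8, 1.1]
width: 0.0386
```

Run:
```python
from workcell import env
from h import *
c=nuts(env);cv2.imwrite("pics/w8.png",c["frame"][:,:,::-1])
```

```text
t 25.6 p [0.4578 0.1606 0.1065] q [ 0.248  0.147  2.029  0.     0.965 -2.237] F [ 0.6 -0.8  1.1] M [-0.01  0.01  0.02] w 0.0386 
 [[0.001, -0.61, -0.792], [0.0, -0.792, 0.61], [-1.0, -0.001, -0.001]]
nr 1391 z 0.0637 [435.   85.3] [25.9 26.1] 74.1 nr tool [ 97.5  73.7 -28. ] psi 232.4 wx to start -3.4
fr 1299 z 0.0636 [511.6  63.8] [26.  26.7] 74.0 fr tool [  97.6   44.  -102.2] psi 232.4 wx to start -3.4
nl 1110 z 0.0665 [456.6 162. ] [26.  25.9] 62.3 nl tool [97.5 -0.4  1.7] psi 232.4 wx to start -10.1
fl 1008 z 0.0635 [533.5 140.5] [26.3 26.5] 74.0 fl tool [ 97.6 -30.  -72.2] psi 232.4 wx to start -1.8
```

Three nuts are home at 74.0° and have sunk 2.8 mm. Last one: nl, which needs 168°.

Emit:
servo_tool(
  moves=[
    {"dx":10,"dy":0,"dz":2,"wx":-8.5,"wy":0,"wz":0,"claw":-0.1},
    {"dx":40,"dy":0,"dz":2,"wx":-10,"wy":0,"wz":0,"claw":-0.1},
    {"dx":75,"dy":0,"dz":2,"wx":-10,"wy":0,"wz":0,"claw":-0.1},
    {"dx":97,"dy":0,"dz":2,"wx":-10,"wy":0,"wz":0,"claw":-0.1},
    {"dx":97,"dy":0,"dz":2,"wx":-10,"wy":0,"wz":0,"claw":-0.1},
    {"dx":97,"dy":0,"dz":2,"wx":-10,"wy":0,"wz":0,"claw":-1},
    {"dx":97,"dy":0,"dz":2,"wx":-10,"wy":0,"wz":0,"claw":-1},
    {"dx":97,"dy":0,"dz":2,"wx":-10,"wy":0,"wz":0,"claw":-1},
    {"dx":97,"dy":0,"dz":2,"wx":-10,"wy":0,"wz":0,"claw":-1},
  ],
  force=60,
)

```text
time_s: 26.55
ee_pos: [0.456, 0.1617, 0.0095]
ee_rot: [-0.171, 0.687, -0.171, -0.686]
force: [0.5, -2.6, -5.2]
width: 0.0246
```

Emit:
servo_tool(
  moves=[
    {"dx":0.2,"dy":0,"dz":0,"wx":8.5,"wy":0,"wz":0,"claw":-1},
    {"dx":0.3,"dy":0,"dz":0,"wx":17,"wy":0,"wz":0,"claw":-1},
    {"dx":0.5,"dy":0,"dz":0,"wx":25.5,"wy":0,"wz":0,"claw":-1},
    {"dx":0.6,"dy":0,"dz":0,"wx":34,"wy":0,"wz":0,"claw":-1},
    {"dx":0.8,"dy":0,"dz":0,"wx":42.5,"wy":0,"wz":0,"claw":-1},
    {"dx":0.9,"dy":0,"dz":0,"wx":51,"wy":0,"wz":0,"claw":-1},
    {"dx":1.1,"dy":0,"dz":0,"wx":59.5,"wy":0,"wz":0,"claw":-1},
    {"dx":1.2,"dy":0,"dz":0,"wx":68,"wy":0,"wz":0,"claw":-1},
    {"dx":1.4,"dy":0,"dz":0,"wx":76.5,"wy":0,"wz":0,"claw":-1},
    {"dx":1.5,"dy":0,"dz":0,"wx":85,"wy":0,"wz":0,"claw":-1},
    {"dx":1.7,"dy":0,"dz":0,"wx":93.5,"wy":0,"wz":0,"claw":-1},
    {"dx":1.8,"dy":0,"dz":0,"wx":102,"wy":0,"wz":0,"claw":-1},
  ],
)

```text
time_s: 27.75
ee_pos: [0.4558, 0.1637, 0.0078]
ee_rot: [0.642, -0.296, 0.641, 0.298]
force: [0.1, 4.5, -5.9]
width: 0.0248
```

Emit:
servo_tool(
  moves=[
    {"dx":0.2,"dy":0,"dz":0,"wx":8.5,"wy":0,"wz":0,"claw":-1},
    {"dx":0.3,"dy":0,"dz":0,"wx":17,"wy":0,"wz":0,"claw":-1},
    {"dx":0.5,"dy":0,"dz":0,"wx":25.5,"wy":0,"wz":0,"claw":-1},
    {"dx":0.6,"dy":0,"dz":0,"wx":34,"wy":0,"wz":0,"claw":-1},
    {"dx":0.8,"dy":0,"dz":0,"wx":42.5,"wy":0,"wz":0,"claw":-1},
    {"dx":0.9,"dy":0,"dz":0,"wx":51,"wy":0,"wz":0,"claw":-1},
    {"dx":1,"dy":0,"dz":0,"wx":59.5,"wy":0,"wz":0,"claw":-1},
    {"dx":1.1,"dy":0,"dz":0,"wx":65,"wy":0,"wz":0,"claw":-1},
    {"dx":1.1,"dy":0,"dz":0,"wx":68,"wy":0,"wz":0,"claw":-1},
    {"dx":1.1,"dy":0,"dz":0,"wx":70.5,"wy":0,"wz":0,"claw":-1},
    {"dx":1.1,"dy":0,"dz":0,"wx":70.5,"wy":0,"wz":0,"claw":-1},
  ],
)

```text
time_s: 28.85
ee_pos: [0.4573, 0.1639, 0.0067]
ee_rot: [0.698, 0.125, 0.695, -0.123]
force: [2.0, 6.1, -9.9]
width: 0.0244
```

Run:
```python
from workcell import env
from h import *
s=env.sense();rpt(s);print(tool(s,[.44,.112,.17]))
```

```text
t 28.85 p [0.4573 0.1639 0.0067] q [2.540e-01 3.170e-01 2.075e+00 1.000e-03 7.440e-01 6.040e-01] F [ 2.   6.1 -9.9] M [ 0.99 -0.35  1.34] w 0.0244 
 [[0.005, 0.344, 0.939], [0.002, 0.939, -0.344], [-1.0, 0.004, 0.003]]
[-163.5  -54.1    2.2]
```

Emit:
servo_tool(
  moves=[
    {"dx":0,"dy":0,"dz":0,"wx":0,"wy":0,"wz":0,"claw":-0.1},
    {"dx":0,"dy":0,"dz":0,"wx":0,"wy":0,"wz":0,"claw":-0.1},
    {"dx":0,"dy":0,"dz":0,"wx":0,"wy":0,"wz":0,"claw":-0.1},
    {"dx":-30,"dy":0,"dz":0,"wx":0,"wy":0,"wz":0,"claw":-0.1},
    {"dx":-70,"dy":0,"dz":0,"wx":0,"wy":0,"wz":0,"claw":-0.1},
    {"dx":-110,"dy":-20,"dz":0,"wx":0,"wy":0,"wz":0,"claw":-0.1},
    {"dx":-150,"dy":-54,"dz":2,"wx":0,"wy":0,"wz":0,"claw":-0.1},
    {"dx":-165,"dy":-54,"dz":2,"wx":0,"wy":0,"wz":0,"claw":-0.1},
    {"dx":-165,"dy":-54,"dz":2,"wx":0,"wy":0,"wz":0,"claw":-0.1},
    {"dx":-165,"dy":-54,"dz":2,"wx":0,"wy":0,"wz":0,"claw":-0.1},
  ],
)

```text
time_s: 29.85
ee_pos: [0.4388, 0.1107, 0.1713]
ee_rot: [0.696, 0.126, 0.695, -0.125]
force: [-0.5, -0.7, -1.3]
width: 0.0386
```

Run:
```python
from workcell import env
from h import *
c=nuts(env);cv2.imwrite("pics/w9.png",c["frame"][:,:,::-1])
x=np.array([.94,-.338]);o=np.array([.462,-.1505]);s=env.sense()
T=np.eye(4);T[:3,:3]=R(s);T[:3,3]=s["ee_pos"];W=cloud(c,T@c["T_tool_cam"])
m=(np.hypot(W[...,0]-.4842,W[...,1]-.1127)<.035)&(abs(W[...,2]-.04)<.006);print("plate/boss z",np.percentile(W[m][:,2],[10,50,90]).round(4))
for n in("scene","side"):
    c=env.read_camera(n);P=cloud(c);P0=cloud(np.load(f"pics/{n}0.npz"))
    m=(P[...,2]>.055)&(P[...,2]<.075)&(abs(P[...,0]-.46)<.035)&(abs(P[...,1]+.15)<.035);print(n,"bat",m.sum(),((P[m][:,:2].mean(0)-o)@x*1000).round(1))
    for nm,(a,b,lo,hi) in dict(key=(.365,-.13,.004,.012),dish=(.60,-.13,.012,.03),vb=(.41,.24,.02,.04)).items():
        f=lambda p:p[(abs(p[...,0]-a)<.07)&(abs(p[...,1]-b)<.07)&(p[...,2]>lo)&(p[...,2]<hi)]
        print(n,nm,*[(len(f(p)),np.round(f(p).mean(0),4).tolist()) for p in(P0,P)])
```

```text
t 29.85 p [0.4388 0.1107 0.1713] q [ 0.151 -0.007  2.045  0.     1.102  0.507] F [-0.5 -0.7 -1.3] M [ 0.05  0.06 -0.01] w 0.0386 
 [[0.001, 0.35, 0.937], [0.0, 0.937, -0.35], [-1.0, 0.001, 0.001]]
nr 634 z 0.0637 [434.7  86.3] [25.8 26. ] 75.3 nr tool [162.3 -25.3   5.2] psi 69.5 wx to start -166.3
fr 675 z 0.0637 [511.6  64.6] [26.1 26.6] 74.4 fr tool [162.3 -18.8  84.9] psi 69.5 wx to start -166.3
nl 788 z 0.0637 [456.2 162.9] [26.1 25.9] 74.1 nl tool [162.3  54.2  -1.3] psi 69.5 wx to start -173.0
fl 831 z 0.0636 [532.9 141.3] [26.1 26. ] 73.4 fl tool [162.4  60.7  78.1] psi 69.5 wx to start -164.7
plate/boss z [0.0359 0.0377 0.0393]
scene bat 50 11.3
scene key (260, [0.3622, -0.1513, 0.0068]) (268, [0.3622, -0.1516, 0.0067])
scene dish (224, [0.6356, -0.1661, 0.0184]) (226, [0.6359, -0.1654, 0.0182])
scene vb (257, [0.4214, 0.2556, 0.0292]) (261, [0.422, 0.2541, 0.0295])
side bat 25 8.0
side key (110, [0.363, -0.1419, 0.0069]) (107, [0.3616, -0.1441, 0.0065])
side dish (149, [0.6393, -0.1677, 0.0178]) (144, [0.638, -0.1666, 0.018])
side vb (735, [0.4268, 0.2473, 0.0293]) (784, [0.4283, 0.2433, 0.0298])
```

View pics/w9.png

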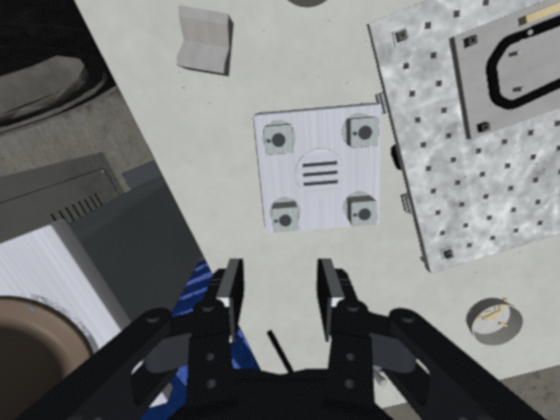

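The four nuts, at (278,138), (363,131), (362,211) and (285,215), stand square to the seated plate. The gripper is clear and the bystanders are where they were.

```bash
python3 -c "
from workcell import env
print(env.hand_in())"
```

```text
the job is handed in; nothing more can be done
None
```

I switched the fan off and tightened all four nuts home in cross order (near right, far left, far right, near left). I handed the job in at about 30 s of robot time; no verdict came back.

**Toggle:** it took three pushes. The real finger tips turned out to sit about 38 mm short of the stated TCP (three cameras agree), so the first two passed above the bat. I added that offset from then on, and the third push flipped it. The bat now measures 8–11 mm on the far side.

**Nuts:** each was turned in one grip until it hit its stop, at 1.3–1.8 N m about the vertical. At the last check all four lay within about 1.5° of square to the unit. Each had sunk about 2.8 mm, with tops level at 63.6–63.7 mm.

**Plate:** its centre read 37.7 mm (middle of a noisy 36–39 mm band), against about 38.5 mm expected, so seating rests mainly on the nut heights.

**Bystanders:** the hex key, dish and V block show no real shift. Most readings moved 0–2 mm; the side camera's V-block average moved 4 mm, probably because more of the block is visible there now.

**Forces:** the largest wrist force seen, in readings between moves, was about 21 N, well under the limit.

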